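# Refit the spice grinder's lid and hold it at the pulse mark

## Robot

A 6-joint arm with a two-finger parallel gripper is mounted at the origin on a cart in front of the work surface, level with it; the furniture and walls round the work are solid. World frame = base frame: x ahead of the robot, y to its left, z up, the work surface at z = 0. Lengths are in m, angles in rad, forces in N, time in s.
With the tool pointing down it reaches from about 0.35 to 0.975 m from the base axis. Payload 4.9 kg.
Tool frame: the origin (TCP) lies midway between the tips of the shut fingers; the grasp point (between the pads) lies 19 mm behind it; z points along the fingers, y is the direction in which the jaws open and shut (so a half turn about z gives the same grasp; the last joint's range is limited). The gripper opens to 85 mm and grips with 20 to 120 N. Pads are 22 mm wide; open, the fingers measure 114 mm over their backs; the gripper's body (76 mm by 85 mm) begins 54 mm behind the grasp point. The pads swing forward as they close: fully open they stand 13 mm farther back than shut.
Start: joints at [1.03, 0.053, 1.613, -0, 1.476, -0.119], TCP at [0.256, 0.57, 0.231] pointing down, gripper open.
Joint ranges: [-3.01, 3.01], [-1.01, 2.22], [0.06, 2.58], [-1.02, 4.17], [0.09, 2.62], [-3.14, 3.14]. Speed limits (rad/s): [2.57, 2.57, 3.14, 3.14, 3.14, 3.14].

## Interface

Orientations are given as a rotation vector (axis times angle).
In Python, from station import ctrl gives the robot as it stands.
- The arm moves only by the tool jog_arm, never from a script. Its argument "steps" is a list of rows, each an object of numbers: "dx", "dy", "dz": the shift along the world's x, y, z in units of 60 mm (1.0 is 60 mm); "twist": the turn about the world's z in units of 10 degrees (1.0 is 10 degrees). A call has 1 to 5 rows; each row is the pose to reach, as a shift and turn from the pose measured when the call began; what a row does not reach only later rows make up. A row lasts 1/8 s, in which the tool goes at most 62.5 mm and 10.7 degrees, less where a joint would pass 70% of its speed; a pose out of reach is approached as far as the arm can. A call with a gripper value outside its range is refused whole. "gripper" is the closure in counts, from 0 (fully open) to 255 (shut), set as the call begins (left out, the last holds). The fingers move at their own pace and stop on an object; "newtons" is the grip in N (left out, the last holds). Time passes only in rows, so rows that repeat a pose let the fingers close. It gives the time, the measured TCP pose, the force and the opening at its end, in the units of the state.
- ctrl.get_obs(): the state, without advancing time (a new reading comes with each control period).
- ctrl.get_image(name): name is "side" or "top" or "wrist"; returns a dict with "frame" (384x512x3 uint8, red, green, blue), "range_z" (384x512 float32, m along the optical axis (not along the pixel's ray), 0 where there is no reading), "fx", "fy", "cx", "cy" (pixels), "D" ([k1, k2, p1, p2, k3] as OpenCV has them; the pictures are not rectified), "extrinsics" (4x4, takes a point from camera to world coordinates). Camera axes: x right, y down, z forward; pixel columns grow to the right and rows downward; lengths in m; the calibration is good to about 2 mm. A picture is of the moment at which its call begins.
- ctrl.finish_job(): hands the job in, once; it reports no verdict.
The state is a dict: "t": time; "q": joint angles; "dq": joint speeds; "effort": joint torques, N m; "tool_pos": TCP position; "tool_rot": TCP orientation; "contact_force": force on the tool from outside, world axes, zero at the start; "wrist_torque": the same for the moment, N m; "opening": finger opening in m.
Only numpy, scipy, OpenCV 4.12 (cv2) and the standard library are available. Lean on these libraries where they do the work, as an engineer would, in place of code of your own. Each camera call takes 0.05 s, during which the arm holds its last target.

## Task

The spice grinder has been rinsed and its clear lid is drying over one of the two posts of the drying stand. Lift the lid off its post by its grip bar, set it down into the grinder's collar with its two lugs through the two notches, then twist it clockwise against the spring to the pulse mark, half way to the lock, so that the blade spins itself dry. Do not let it click into the lock, do not disturb the other things, and finish while still holding the lid at pulse: if let go, it springs back.

Things in the scene. Friction and masses are not known exactly. Their poses are not given: they have to be found in the camera images.
- grinder_lid: Clear cup-shaped lid of the grinder, loose, about 110 g, open end down. Origin: centre of its open rim, underneath; z up. Skirt 68 mm diameter, 3 mm wall; roof with black cap, top at z = 52 mm, grip bar on it along x, top at z = 78 mm. A half turn gives the same lid. At the start its rim stands on the stand's ribs, 12 mm above the worktop, round a post that reaches 38 mm up inside it.
- grip_bar (a point): Centre of the lid's black grip bar, 64 mm above the lid's origin. The bar is 56 mm long (lid's x), 16 mm thick (lid's y) and rises 26 mm above the cap: pinch it across y from above. Its ends point at the marks on the grinder's rim.
- lid_lug (a point): Tip of one of the two black bayonet lugs at the foot of the lid's skirt, 40.5 mm from its axis at +x; the other is at -x, so both lie under the ends of the grip bar. Lugs are 9 mm wide, round-ended, 5 mm high from the rim up.
- grinder: Grinder base, fixed on the worktop: round steel housing, grey collar, 101 mm diameter, 105 mm high. Origin: centre of its underside, z up; notches at +x and -x. Seated, the lid's origin is on the axis at z = 92 mm, its x along the grinder's x either way round, with 1.6 mm play in height, 2 mm sideways. Stops let it turn only clockwise (seen from above); captive under the lip from 20 degrees.
- collar_top (a point): Centre of the collar's mouth, on the grinder's axis, 105 mm above the worktop. The collar's inward lip has an inner diameter of 72 mm, is 6 mm thick, and has two notches 15.6 mm wide for the lugs, each marked by a dot on the rim. Below the lip a groove of 85 mm diameter, floor 92 mm above the worktop, takes the lugs.
- pulse_mark (a point): The pulse mark: a single raised bar on the rim, 33 degrees clockwise (from above) of the notch at the grinder's +x; the same again 180 degrees round. An end of the grip bar points at it when the lid is at pulse. The lid turns freely for 6 degrees from the notch, then pushes the sprung switch ring: 0.07 N m rising to 0.13 N m, plus friction; let go, it springs back.
- lock_mark (a point): The lock mark: two raised bars on the rim, 66 degrees clockwise of the notch at the grinder's +x; the same again 180 degrees round. From 50 degrees the lid meets two spring detents and turns stiffer; at 60 degrees it snaps past them into the lock, which must not happen.
- switch_ring (a joint): Sprung ring inside the grinder's groove, turned by the lid's lugs. 0 rad: at rest (lid turned less than about 6 degrees from the notches); grows clockwise by the further turn of the lid in rad; pulse mark 0.47 rad; passing the lock detents 0.94 rad. Springs back to 0.
- drying_stand: White drip tray 190 mm (x) by 100 mm (y), 13 mm high, fixed on the worktop. Origin: centre of its underside. Rib tops at z = 12 mm. Two upright steel posts at x = -50 mm and x = +50 mm, 15 mm diameter, tops at z = 50 mm; the lid stands over one, a small glass upside down over the other.
- shot_glass: Small clear glass, 48 mm diameter, 61 mm high, standing upside down over the other post. Its origin is the centre of its base, which is on top (73 mm above the worktop). Leave it alone.
- spice_jar: Spice jar, 47 mm diameter, 98 mm high, standing behind the grinder, 125 mm from its axis. Origin: centre of its underside. Leave it alone.
- salt_shaker: Salt shaker, 44 mm diameter, 90 mm high, standing between stand and grinder, towards the back. Origin: centre of its underside. Leave it alone.
- small_spoon: Teaspoon, 130 mm long, 11 mm high, lying along its x near the front edge. Origin: centre of its underside. Leave it alone.
- mug: Mug, 90 mm diameter and 105 mm high, at the back. Origin: near the centre of its underside. Leave it alone.
Not all that is in view belongs to the job. Leave any blue, pink or purple look-alike of the grinder_lid alone.

How it is judged:
On the way, in this order (a step that is already met when the one before it is completed fails the run):
1. the lid is lifted clear of the posts (height (world z) of grinder_lid above 0.06 m and contact force between the fingers and grinder_lid above 0.5 N), for 0.1 s.
2. the lid is seated in the grinder's collar, lugs through the notches (z of grinder_lid in the frame of grinder between 0.089 and 0.0955 m and horizontal distance between grinder_lid and grinder below 0.006 m and angle between grinder_lid's own z axis and vertical below 0.08 rad), for 0.1 s.
At the end, for the whole second after the job is handed in: The lid sits in the collar with its lugs in the groove (origin 89 to 95.5 mm above the grinder's underside, within 6 mm of its axis, tilted under 0.08 rad), the switch ring stands still between 0.32 and 0.62 rad (pulse mark at 0.47), and the gripper is still holding the lid (all of step 2 and value of joint switch_ring between 0.32 and 0.62 rad and velocity of joint switch_ring between -0.1 and 0.1 rad/s and contact force between the fingers and grinder_lid above 0.5 N); the arm keeps its last pose, push and grip.
It fails at once if the lid clicks past the lock (value of joint switch_ring above 0.94 rad).
It fails at once if the small glass, spice jar, salt shaker, teaspoon or mug is knocked or moved by more than 25 mm (distance of any of shot_glass, spice_jar, salt_shaker, small_spoon, mug from where it was at the start of the episode above 0.025 m).
It also fails if it takes over 48 s, if anything falls off the work surface, if the arm or the gripper's body presses on something with over 40 N, if the wrist force passes 120 N, or if a joint passes its speed limit or range.

## Working session

There is one attempt and no reset: what is moved stays moved. The work goes in short steps, Python scripts to look and compute and a tool call to move; the robot and the scene stay as the last step left them, time stands still between calls to the robot, and variables do not carry over. Pictures are saved under pics/ and viewed, and the job is handed in when it is done.

Besides the shell and the picture viewer there is one more tool, called after "Emit:" by a JSON object that holds its "fn" and its "kwargs". jog_arm: Moves the arm, as the interface text tells. Its arguments: {"type":"object","properties":{"steps":{"type":"array"},"gripper":{"type":"number"},"newtons":{"type":"number"}},"required":["steps"]}

```bash
mkdir -p pics; ls
cat > h.py <<'E'
import numpy as np, cv2
from station import ctrl
def grab(name,tag):
    im=ctrl.get_image(name); np.savez(f'{tag}.npz',**im)
    cv2.imwrite(f'pics/{tag}.png',cv2.cvtColor(im['frame'],cv2.COLOR_RGB2BGR)); return im
def load(tag): return dict(np.load(f'{tag}.npz'))
def K(im): return np.array([[im['fx'],0,im['cx']],[0,im['fy'],im['cy']],[0,0,1]],float)
def rays(im,uv):
    n=cv2.undistortPoints(np.array(uv,float).reshape(-1,1,2),K(im),im['D']).reshape(-1,2)
    return np.c_[n,np.ones(len(n))]
def at_z(im,uv,z):
    r=rays(im,uv)@im['extrinsics'][:3,:3].T; o=im['extrinsics'][:3,3]
    return o+r*((z-o[2])/r[:,2])[:,None]
def proj(im,P):
    E=np.linalg.inv(im['extrinsics']); 
    return cv2.projectPoints(np.array(P,float).reshape(-1,1,3),cv2.Rodrigues(E[:3,:3])[0],E[:3,3],K(im),im['D'])[0].reshape(-1,2)
def cloud(im):
    v,u=np.mgrid[0:384,0:512]; uv=np.c_[u.ravel(),v.ravel()]
    P=rays(im,uv)*im['range_z'].ravel()[:,None]
    W=P@im['extrinsics'][:3,:3].T+im['extrinsics'][:3,3]
    W[im['range_z'].ravel()==0]=np.nan
    return W.reshape(384,512,3)
E
python3 - <<'E'
from h import *
print(ctrl.get_obs())
for n in ['top','side','wrist']:
    im=grab(n,n+'0'); print(n,im['extrinsics'].round(3).tolist(),im['fx'],im['D'])
E
```

```text
pics
{'t': 0.0, 'q': array([ 1.02998023e+00,  5.33465897e-02,  1.61429792e+00, -2.38450896e-06,
        1.47599173e+00, -1.18994997e-01]), 'dq': array([ 0.00231447, -0.00165658,  0.00039002,  0.00071814,  0.00274765,
        0.00229281]), 'effort': array([-2.30029109e-04, -3.93687665e+01, -3.70173991e+01,  2.47909085e-06,
        7.35634938e-03, -8.72301740e-06]), 'tool_pos': array([0.25556376, 0.5696793 , 0.23006704]), 'tool_rot': array([-6.57554765e-01, -3.07133062e+00,  3.03752340e-03]), 'contact_force': array([-0.11802713, -0.2321997 ,  0.19142008]), 'wrist_torque': array([-0.01056383,  0.01466229,  0.00894946]), 'opening': 0.0854859002682116}
top [[0.024, -0.983, 0.183, 0.396], [-0.999, -0.028, -0.024, -0.119], [0.029, -0.182, -0.983, 1.07], [0.0, 0.0, 0.0, 1.0]] 416.99879966309913 [0.01914281 0.         0.         0.         0.        ]
side [[0.348, -0.479, 0.806, -0.167], [-0.938, -0.186, 0.294, -0.409], [0.009, -0.858, -0.513, 0.586], [0.0, 0.0, 0.0, 1.0]] 361.5360540538844 [-0.06601206  0.          0.          0.          0.        ]
wrist [[0.409, 0.871, 0.274, 0.184], [0.913, -0.39, -0.124, 0.602], [-0.001, 0.3, -0.954, 0.373], [0.0, 0.0, 0.0, 1.0]] 266.51155131061677 [0.00921804 0.         0.         0.         0.        ]
```

View pics/top0.png

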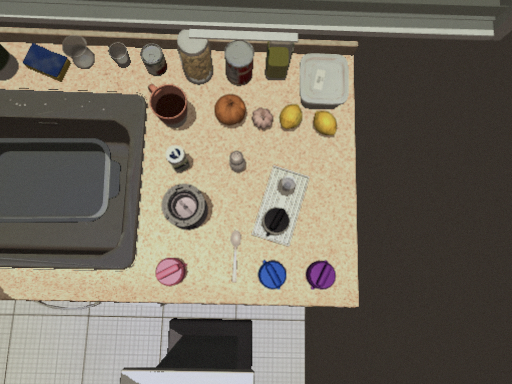

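View pics/side0.png

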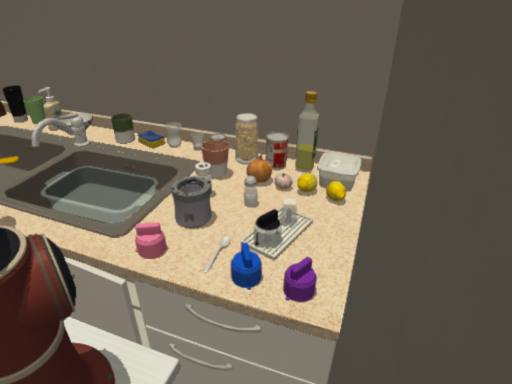

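View pics/wrist0.png

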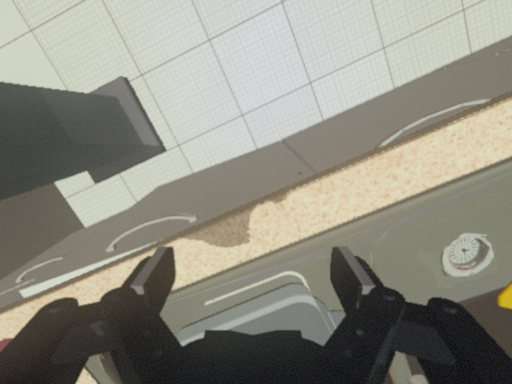

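The top view shows the lid at (277,221) on the stand and the glass at (288,186). The grinder is at (185,207), the jar behind it at (177,157), and the shaker at (237,160). The pink, blue and purple look-alikes are at the front. I'll zoom in next.

Run:
```python
from h import *
im=load('top0'); f=cv2.cvtColor(im['frame'],cv2.COLOR_RGB2BGR)
a=cv2.resize(f[177:237,155:215],(390,390),interpolation=cv2.INTER_CUBIC)
b=cv2.resize(f[190:250,247:307],(390,390),interpolation=cv2.INTER_CUBIC)
cv2.imwrite('pics/crop1.png',np.hstack([a,b]))
W=cloud(im)
for (c,r) in [((185,207),26),((277,221),18)]:
    m=np.zeros((384,512),bool); cv2_m=np.zeros((384,512),np.uint8); cv2.circle(cv2_m,c,r,1,-1)
    P=W[cv2_m>0]; h,e=np.histogram(P[:,2],np.arange(0,.13,.005)); print(list(zip(e.round(3),h)))
    for lo,hi in [(.1,.11),(.078,.1),(.058,.07)]:
        s=P[(P[:,2]>lo)&(P[:,2]<hi)]
        if len(s): print(lo,len(s),s.mean(0).round(4),s.min(0).round(4),s.max(0).round(4))
```

```text
[(np.float64(0.0), np.int64(283)), (np.float64(0.005), np.int64(11)), (np.float64(0.01), np.int64(11)), (np.float64(0.015), np.int64(21)), (np.float64(0.02), np.int64(14)), (np.float64(0.025), np.int64(21)), (np.float64(0.03), np.int64(11)), (np.float64(0.035), np.int64(16)), (np.float64(0.04), np.int64(19)), (np.float64(0.045), np.int64(8)), (np.float64(0.05), np.int64(7)), (np.float64(0.055), np.int64(140)), (np.float64(0.06), np.int64(130)), (np.float64(0.065), np.int64(55)), (np.float64(0.07), np.int64(36)), (np.float64(0.075), np.int64(23)), (np.float64(0.08), np.int64(13)), (np.float64(0.085), np.int64(48)), (np.float64(0.09), np.int64(299)), (np.float64(0.095), np.int64(66)), (np.float64(0.1), np.int64(310)), (np.float64(0.105), np.int64(392)), (np.float64(0.11), np.int64(3)), (np.float64(0.115), np.int64(0)), (np.float64(0.12), np.int64(0))]
0.1 702 [0.5352 0.0181 0.1052] [ 0.4861 -0.0319  0.1002] [0.5854 0.0682 0.11  ]
0.078 439 [0.5364 0.0198 0.092 ] [ 0.4854 -0.0316  0.0783] [0.5815 0.0548 0.1   ]
0.058 282 [0.5366 0.0193 0.062 ] [ 0.4883 -0.0288  0.0581] [0.5607 0.0437 0.
[... 332 characters left out ...]
 np.int64(10)), (np.float64(0.05), np.int64(26)), (np.float64(0.055), np.int64(69)), (np.float64(0.06), np.int64(238)), (np.float64(0.065), np.int64(98)), (np.float64(0.07), np.int64(1)), (np.float64(0.075), np.int64(0)), (np.float64(0.08), np.int64(10)), (np.float64(0.085), np.int64(89)), (np.float64(0.09), np.int64(57)), (np.float64(0.095), np.int64(1)), (np.float64(0.1), np.int64(0)), (np.float64(0.105), np.int64(0)), (np.float64(0.11), np.int64(0)), (np.float64(0.115), np.int64(0)), (np.float64(0.12), np.int64(0))]
0.078 157 [ 0.5096 -0.2029  0.0889] [ 0.4843 -0.2209  0.0805] [ 0.5347 -0.1855  0.0956]
0.058 367 [ 0.5083 -0.2016  0.0635] [ 0.4794 -0.2336  0.058 ] [ 0.541  -0.17    0.0692]
```

View pics/crop1.png

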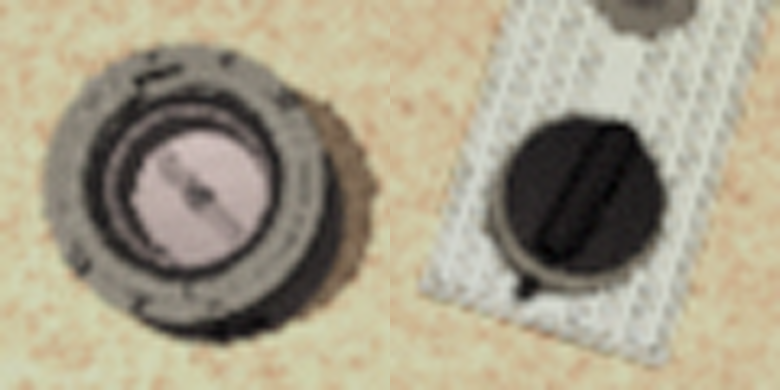

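Emit:
{"fn": "jog_arm", "kwargs": {"steps": [{"dx": 0.45, "dy": -0.9, "dz": 0.1, "twist": -0.2}, {"dx": 0.9, "dy": -1.8, "dz": 0.2, "twist": -0.4}, {"dx": 1.35, "dy": -2.7, "dz": 0.3, "twist": -0.6}, {"dx": 1.8, "dy": -3.6, "dz": 0.4, "twist": -0.8}, {"dx": 2.2, "dy": -4.5, "dz": 0.4, "twist": -0.8}]}}

```text
t: 0.78
tool_pos: [0.3883, 0.2981, 0.2548]
tool_rot: [0.87, 3.018, -0.001]
contact_force: [1.7, 0.7, -0.5]
opening: 0.0853
```

Emit:
{"fn": "jog_arm", "kwargs": {"steps": [{"dx": 0.45, "dy": -0.9}, {"dx": 0.9, "dy": -1.8}, {"dx": 1.35, "dy": -2.7}, {"dx": 1.8, "dy": -3.6}, {"dx": 2.0, "dy": -4.4}]}}

```text
validation failed for argument at $.st...
```

Run:
```python
from h import *
print(ctrl.get_obs()['tool_pos'])
im=grab('wrist','w1')
f=cv2.imread('pics/w1.png'); cv2.imwrite('pics/w1b.png',cv2.resize(f,(800,600)))
```

```text
[0.38832376 0.29812952 0.25483133]
```

View pics/w1b.png

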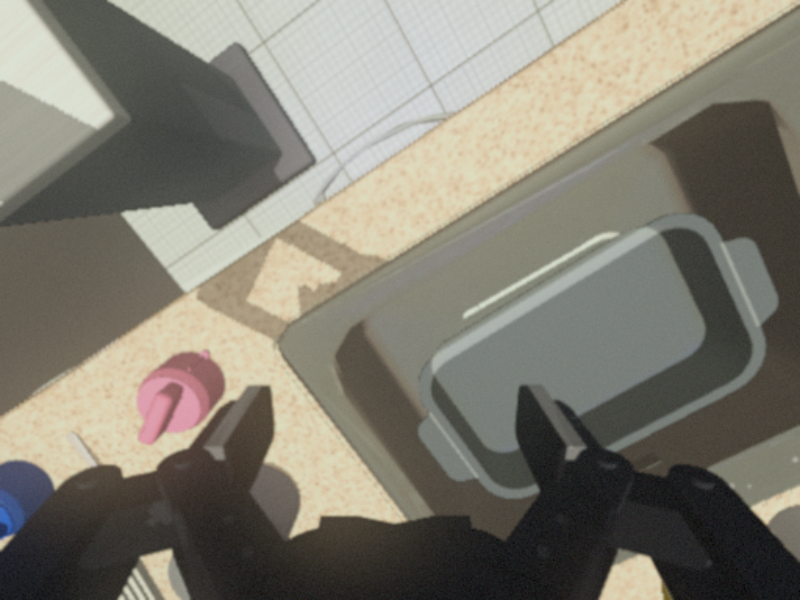

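The move was refused because every key seems to be required. The wrist view shows the pink look-alike at (180,395) of 800x600. Objects under the TCP appear near the image centre.

Emit:
{"fn": "jog_arm", "kwargs": {"steps": [{"dx": 0.5, "dy": -0.9, "dz": 0.0, "twist": 0.0}, {"dx": 1.0, "dy": -1.8, "dz": 0.0, "twist": 0.0}, {"dx": 1.5, "dy": -2.7, "dz": 0.0, "twist": 0.0}, {"dx": 2.0, "dy": -3.6, "dz": 0.0, "twist": 0.0}, {"dx": 2.5, "dy": -4.5, "dz": 0.0, "twist": 0.0}]}}

```text
t: 1.45
tool_pos: [0.5394, 0.0244, 0.2543]
tool_rot: [0.879, 3.013, -0.008]
contact_force: [1.5, 1.1, 1.0]
opening: 0.0857
```

Emit:
{"fn": "jog_arm", "kwargs": {"steps": [{"dx": 0.3, "dy": -0.4, "dz": 0.0, "twist": 0.0}, {"dx": 0.3, "dy": -0.4, "dz": 0.0, "twist": 0.0}]}}

```text
t: 1.7
tool_pos: [0.5578, -0.0014, 0.2535]
tool_rot: [0.884, 3.013, -0.008]
contact_force: [0.6, -0.6, 0.5]
opening: 0.085
```

Run:
```python
from h import *
print(ctrl.get_obs()['tool_pos'])
im=grab('wrist','w2')
f=cv2.imread('pics/w2.png'); cv2.imwrite('pics/w2b.png',cv2.resize(f,(800,600)))
```

```text
[ 0.55779816 -0.00140643  0.25350209]
```

View pics/w2b.png

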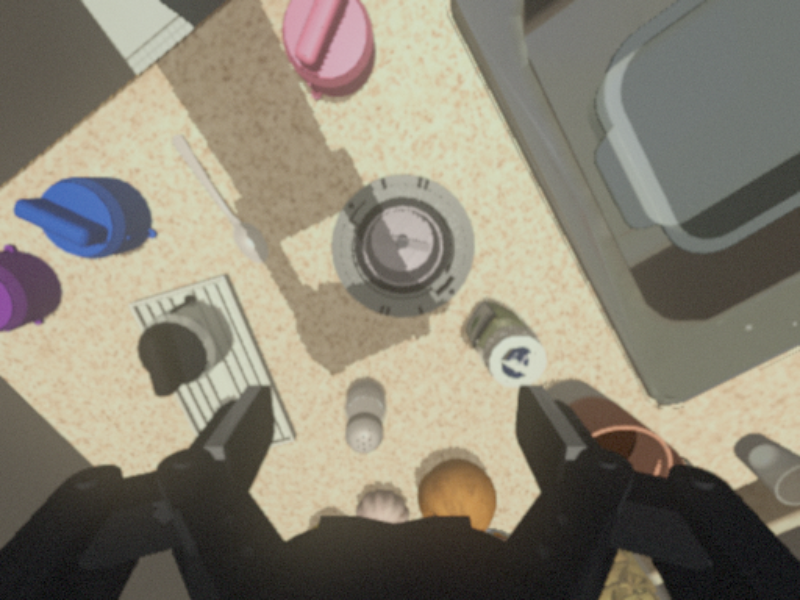

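The grinder is centred at (403,245). Notches look to be at (443,287) and (356,205), single marks at about (420,308) and (385,183), and double bars at (386,310) and (422,183). I'll fit these by unwrapping the rim.

```bash
cat > rim.py <<'E'
from h import *
def unwrap(im,c,z,r0=.030,r1=.054,nr=48,na=720):
    th=np.radians(np.linspace(-180,180,na,endpoint=False)); r=np.linspace(r1,r0,nr)
    T,R=np.meshgrid(th,r)
    P=np.stack([c[0]+R*np.cos(T),c[1]+R*np.sin(T),0*T+z],-1)
    uv=proj(im,P).reshape(nr,na,2).astype(np.float32)
    return cv2.remap(im['frame'],uv[...,0],uv[...,1],cv2.INTER_CUBIC)
E
python3 - <<'E'
from rim import *
im=load('w2'); W=cloud(im)
from scipy.optimize import least_squares
def centre(im):
    W=cloud(im); P=W.reshape(-1,3); 
    m=(abs(P[:,2]-.105)<.006)&(np.hypot(P[:,0]-.535,P[:,1]-.018)<.07)
    s=P[m]
    # outer edge: farthest points per angular bin
    c=np.median(s,0)[:2]; c=np.array([.535,.018])
    for _ in range(3):
        d=s[:,:2]-c; a=np.arctan2(d[:,1],d[:,0]); r=np.hypot(*d.T); b=((a+np.pi)/(2*np.pi)*48).astype(int)%48
        e=np.array([s[b==k][np.argmax(r[b==k]),:2] for k in range(48) if (b==k).any()])
        q=least_squares(lambda q:np.hypot(*(e-q[:2]).T)-q[2],[*c,.05],loss='soft_l1',f_scale=.001).x; c=q[:2]
    return q,np.median(s[:,2])
q,z=centre(im); print('wrist',q,z)
qt,zt=centre(load('top0')); print('top',qt,zt)
rows=[]
for t,c in [('w2',q[:2]),('top0',qt[:2])]:
    u=unwrap(load(t),c,.105); np.save(t+'_u.npy',u)
    rows.append(cv2.resize(cv2.cvtColor(u,cv2.COLOR_RGB2BGR),(800,200)))
o=np.vstack(rows)
for k in range(-180,180,30):
    x=int((k+180)/360*800); cv2.line(o,(x,190),(x,210),(0,0,255),1); cv2.putText(o,str(k),(x,205),0,.35,(0,0,255))
cv2.imwrite('pics/unw.png',o)
f=load('w2'); g=cv2.cvtColor(f['frame'],cv2.COLOR_RGB2BGR)[105:210,205:310]
cv2.imwrite('pics/g.png',cv2.resize(g,(600,600),interpolation=cv2.INTER_CUBIC))
E
```

```text
wrist [0.53503821 0.01912117 0.05031338] 0.10541913285054688
top [0.53549321 0.01806111 0.0498979 ] 0.10521465042056599
```

View pics/unw.png

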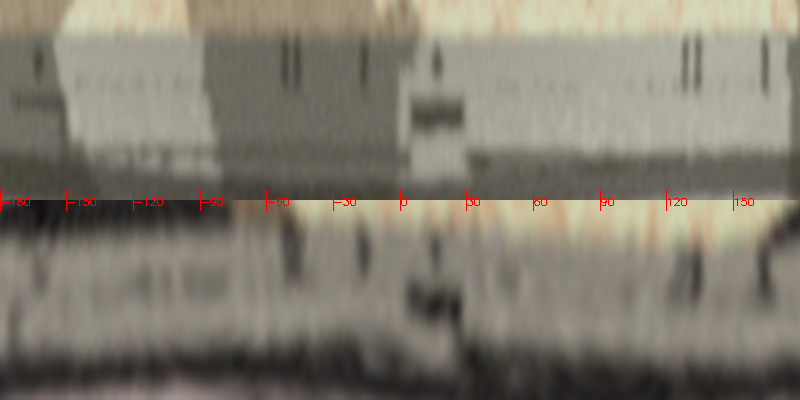

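View pics/g.png

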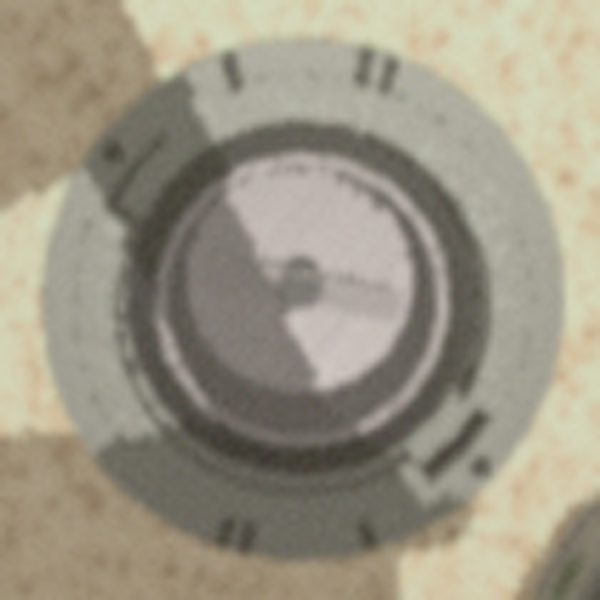

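Notch axis is at +16.9° (dots 16.7 and 17.1, pulse and lock marks agree), and the centre is about (0.535, 0.0186). Next I'll look over the lid.

Emit:
{"fn": "jog_arm", "kwargs": {"steps": [{"dx": -0.1, "dy": -0.9, "dz": -0.1, "twist": 0.0}, {"dx": -0.3, "dy": -1.8, "dz": -0.2, "twist": 0.0}, {"dx": -0.4, "dy": -2.7, "dz": -0.3, "twist": 0.0}, {"dx": -0.5, "dy": -3.5, "dz": -0.4, "twist": 0.0}, {"dx": -0.5, "dy": -3.5, "dz": -0.4, "twist": 0.0}]}}

```text
t: 2.38
tool_pos: [0.5262, -0.2111, 0.2287]
tool_rot: [0.886, 3.014, -0.007]
contact_force: [-0.4, 1.0, 0.1]
opening: 0.0854
```

Run:
```python
from h import *
im=grab('wrist','w3')
f=cv2.imread('pics/w3.png'); cv2.imwrite('pics/w3b.png',cv2.resize(f,(800,600)))
o=ctrl.get_obs(); print(o['tool_pos'],o['tool_rot'],o['q'])
for t in ['w3','w2','top0']:
    P=cloud(load(t)).reshape(-1,3)
    d=np.hypot(P[:,0]-.509,P[:,1]+.202)
    b=P[(abs(P[:,2]-.09)<.005)&(d<.04)]
    r=cv2.minAreaRect((b[:,:2]*1000).astype(np.float32))
    w,v=np.linalg.eigh(np.cov(b[:,:2].T)); a=np.degrees(np.arctan2(*v[::-1,1]))
    c=P[(abs(P[:,2]-.064)<.003)&(d<.045)]
    print(t,len(b),b.mean(0).round(4),r,a,'cap',c.min(0).round(4),c.max(0).round(4))
```

```text
[ 0.52675544 -0.20969205  0.22913769] [ 0.88321569  3.0142814  -0.00633216] [-0.50821057 -0.08445192  1.75212656 -0.0038235   1.47246723 -1.50857027]
w3 701 [ 0.5093 -0.2024  0.0894] ((510.3948974609375, -203.13916015625), (15.867907524108887, 55.00356674194336), 61.529808044433594) 151.46239221782386 cap [ 0.4807 -0.2324  0.061 ] [ 0.5403 -0.1727  0.0665]
w2 504 [ 0.5095 -0.2009  0.0891] ((510.345703125, -202.66432189941406), (15.48755168914795, 54.8809814453125), 61.22159957885742) 151.60980651465312 cap [ 0.4802 -0.2321  0.061 ] [ 0.5409 -0.172   0.067 ]
top0 146 [ 0.51   -0.2033  0.0892] ((510.0174560546875, -203.38531494140625), (15.64569091796875, 55.233707427978516), 61.177616119384766) 150.99948482858656 cap [ 0.4814 -0.2334  0.0611] [ 0.5404 -0.1724  0.067 ]
```

View pics/w3b.png

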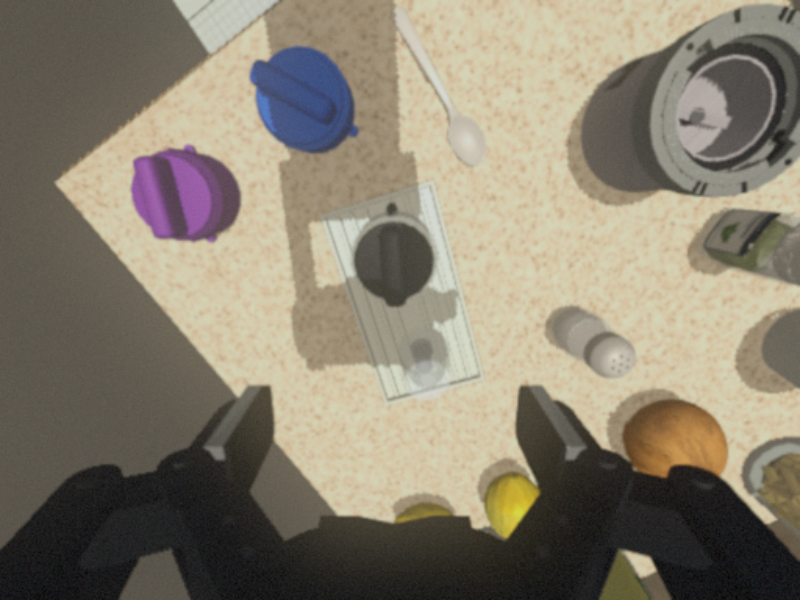

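The bar is centred at (0.5105, -0.2027), its angle is -28.6°, and its top is at z≈0.090. The wrist view shows the lid at (393,262) and the glass at (427,365). I'll align and descend.

Emit:
{"fn": "jog_arm", "kwargs": {"steps": [{"dx": -0.27, "dy": 0.12, "dz": -0.4, "twist": 0.4}, {"dx": -0.27, "dy": 0.12, "dz": -1.2, "twist": 0.4}, {"dx": -0.27, "dy": 0.12, "dz": -1.8, "twist": 0.4}, {"dx": -0.27, "dy": 0.12, "dz": -1.8, "twist": 0.4}, {"dx": -0.27, "dy": 0.12, "dz": -1.8, "twist": 0.4}]}}

```text
t: 3.05
tool_pos: [0.5117, -0.2018, 0.123]
tool_rot: [0.774, 3.041, -0.007]
contact_force: [0.2, -0.7, 0.2]
opening: 0.0851
```

Run:
```python
from h import *
o=ctrl.get_obs(); print(o['tool_pos'],o['tool_rot'])
im=grab('side','s3'); f=cv2.imread('pics/s3.png')
cv2.imwrite('pics/s3b.png',cv2.resize(f[150:300,190:390],(800,600)))
```

```text
[ 0.51173451 -0.20181295  0.12302809] [ 0.77435474  3.04135995 -0.00691803]
```

View pics/s3b.png

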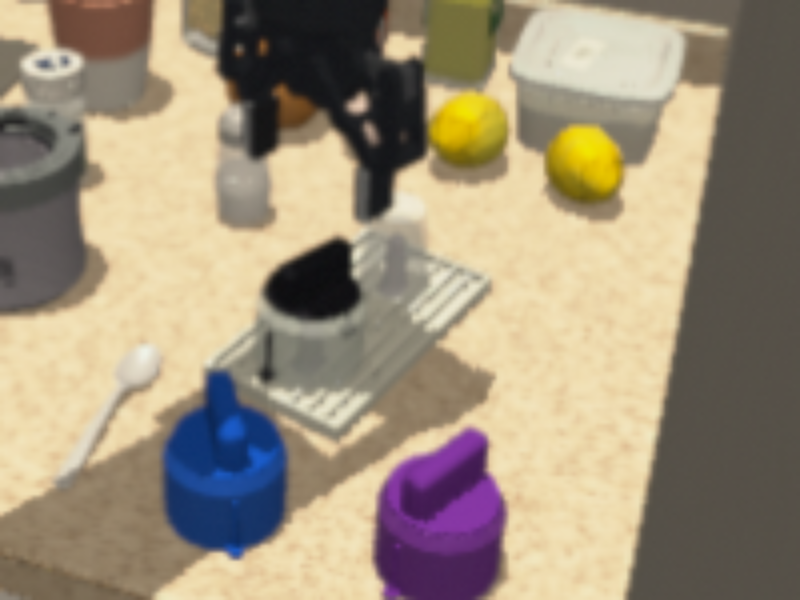

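The gripper is above the lid and clear of the glass. I'll descend and close.

Emit:
{"fn": "jog_arm", "kwargs": {"steps": [{"dx": -0.02, "dy": -0.02, "dz": -0.6, "twist": 0.0}, {"dx": -0.02, "dy": -0.02, "dz": -0.9, "twist": 0.0}, {"dx": -0.02, "dy": -0.02, "dz": -0.9, "twist": 0.0}]}}

```text
t: 3.48
tool_pos: [0.5103, -0.2031, 0.069]
tool_rot: [0.775, 3.042, -0.007]
contact_force: [0.4, 0.4, 0.2]
opening: 0.0854
```

Emit:
{"fn": "jog_arm", "kwargs": {"steps": [{"dx": 0.0, "dy": 0.0, "dz": 0.0, "twist": 0.0}, {"dx": 0.0, "dy": 0.0, "dz": 0.0, "twist": 0.0}, {"dx": 0.0, "dy": 0.0, "dz": 0.0, "twist": 0.0}, {"dx": 0.0, "dy": 0.0, "dz": 0.0, "twist": 0.0}, {"dx": 0.0, "dy": 0.0, "dz": 0.0, "twist": 0.0}], "gripper": 255, "newtons": 60}}

```text
t: 4.1
tool_pos: [0.5108, -0.2034, 0.0697]
tool_rot: [0.775, 3.041, -0.007]
contact_force: [-0.5, 0.6, 3.6]
opening: 0.0145
```

Emit:
{"fn": "jog_arm", "kwargs": {"steps": [{"dx": 0.0, "dy": 0.0, "dz": 0.0, "twist": 0.0}, {"dx": 0.0, "dy": 0.0, "dz": 0.0, "twist": 0.0}]}}

```text
t: 4.35
tool_pos: [0.5108, -0.2033, 0.0697]
tool_rot: [0.775, 3.041, -0.007]
contact_force: [-0.2, -0.6, 1.8]
opening: 0.0146
```

Emit:
{"fn": "jog_arm", "kwargs": {"steps": [{"dx": 0.0, "dy": 0.0, "dz": 0.3, "twist": 0.0}, {"dx": 0.0, "dy": 0.0, "dz": 0.8, "twist": 0.0}, {"dx": 0.0, "dy": 0.0, "dz": 1.4, "twist": 0.0}, {"dx": 0.0, "dy": 0.0, "dz": 2.0, "twist": 0.0}, {"dx": 0.0, "dy": 0.0, "dz": 2.0, "twist": 0.0}]}}

```text
t: 4.97
tool_pos: [0.5129, -0.2045, 0.1946]
tool_rot: [0.773, 3.033, -0.01]
contact_force: [-0.1, -0.4, -1.0]
opening: 0.0146
```

Run:
```python
from h import *
o=ctrl.get_obs(); print(o['tool_pos'],o['tool_rot'],o['contact_force'],o['opening'])
im=grab('side','s4'); f=cv2.imread('pics/s4.png')
cv2.imwrite('pics/s4b.png',cv2.resize(f[130:280,190:390],(800,600)))
```

```text
[ 0.51286083 -0.20447765  0.1946021 ] [ 0.77285715  3.03306692 -0.01034996] [-0.10500651 -0.43930253 -0.95497574] 0.014572440443980346
```

View pics/s4b.png

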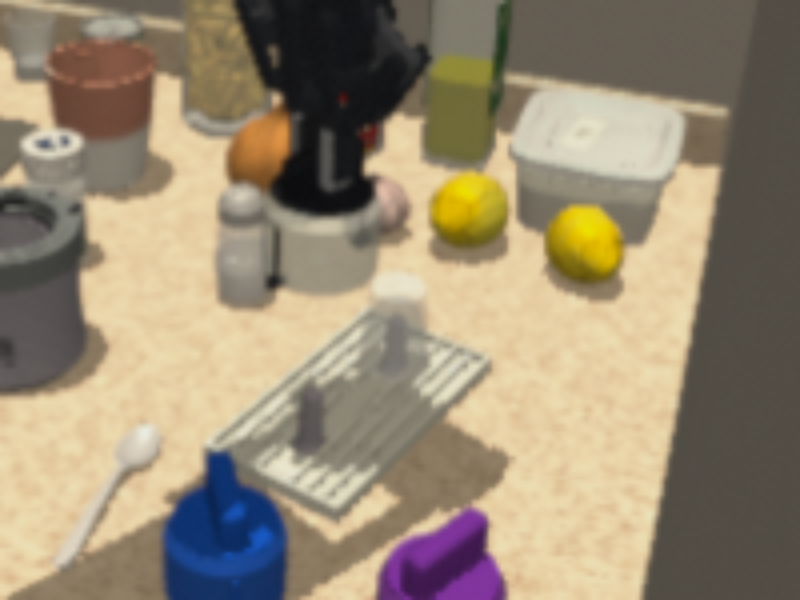

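The lid is held level and clear of the post. I'll move it over the grinder while turning it +45.5°.

Emit:
{"fn": "jog_arm", "kwargs": {"steps": [{"dx": 0.0, "dy": 0.6, "dz": 0.2, "twist": 0.8}, {"dx": 0.1, "dy": 1.4, "dz": 0.3, "twist": 1.7}, {"dx": 0.2, "dy": 2.2, "dz": 0.3, "twist": 2.6}, {"dx": 0.3, "dy": 3.0, "dz": 0.3, "twist": 3.5}, {"dx": 0.37, "dy": 3.5, "dz": 0.2, "twist": 4.4}]}}

```text
t: 5.65
tool_pos: [0.5329, 0.0083, 0.2021]
tool_rot: [-0.431, 3.105, -0.002]
contact_force: [-0.1, -0.6, -1.7]
opening: 0.0147
```

Emit:
{"fn": "jog_arm", "kwargs": {"steps": [{"dx": 0.0, "dy": 0.0, "dz": 0.0, "twist": 0.0}, {"dx": 0.0, "dy": 0.0, "dz": 0.0, "twist": 0.0}]}}

```text
t: 5.9
tool_pos: [0.532, 0.008, 0.2005]
tool_rot: [-0.429, 3.109, -0.002]
contact_force: [-0.5, -0.5, -0.8]
opening: 0.0147
```

Emit:
{"fn": "jog_arm", "kwargs": {"steps": [{"dx": 0.05, "dy": 0.18, "dz": -0.2, "twist": 0.12}, {"dx": 0.05, "dy": 0.18, "dz": -0.4, "twist": 0.12}, {"dx": 0.05, "dy": 0.18, "dz": -0.4, "twist": 0.12}]}}

```text
t: 6.28
tool_pos: [0.5338, 0.0186, 0.1742]
tool_rot: [0.461, -3.107, 0.001]
contact_force: [-0.0, 0.5, -1.4]
opening: 0.0148
```

Run:
```python
from h import *
o=ctrl.get_obs(); print(o['tool_pos'],o['tool_rot'],o['contact_force'],o['opening'])
out=[]
for n in ['side','top','wrist']:
    im=grab(n,n[0]+'5'); f=cv2.imread(f'pics/{n[0]}5.png')
    u,v=proj(im,[.535,.019,.12])[0]; print(n,u,v); h=35 if n!='wrist' else 55
    u=int(u);v=int(v); out.append(cv2.resize(f[max(0,v-h):v+h,max(0,u-h):u+h],(266,266) if 0 else (400,400),interpolation=cv2.INTER_CUBIC))
cv2.imwrite('pics/c5.png',np.hstack(out[:2])); cv2.imwrite('pics/c5w.png',cv2.resize(f,(800,600)))
```

```text
[0.53379583 0.01859452 0.17423612] [ 4.61130352e-01 -3.10732332e+00  8.28434302e-04] [-0.00763159  0.48935838 -1.42987458] 0.014766088932189139
side 189.48821327508344 180.15912112289246
top 181.1854999259295 204.16828770173038
wrist 251.86703099564482 216.15438329440263
```

View pics/c5.png

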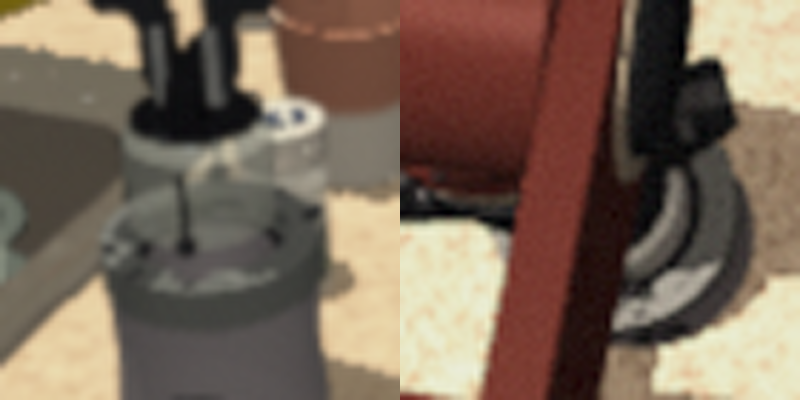

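View pics/c5w.png

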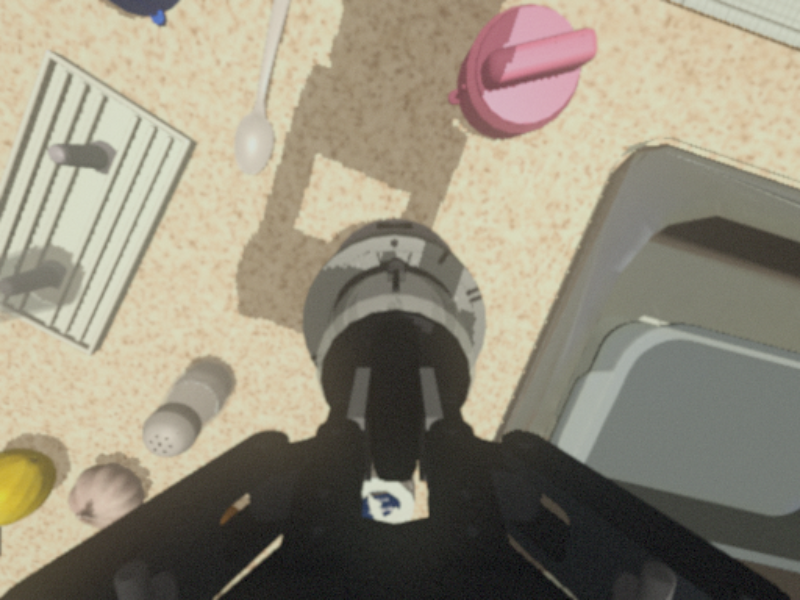

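The side view shows the lid hovering level over the collar. In the wrist view the lug (393,265) is in line with the notch dot (394,242). I'll quantify the alignment.

Run:
```python
from h import *
from scipy.optimize import least_squares
im=load('w5')
a=np.radians(16.9); d=np.array([np.cos(a),np.sin(a)]); n=np.array([-d[1],d[0]])
c=np.array([.5352,.0186]); L=np.array([.5335,.019]); zl=.1742-.0577
s=800/512
for nm,p in [('lugtip',[*(L-d*.0405),zl+.0025]),('dot',[*(c-d*.0475),.105]),('notch edge',[*(c-d*.0425),.105])]: print(nm,proj(im,p)[0]*s)
# rim circle in this image via depth
P=cloud(im).reshape(-1,3)
r=np.hypot(P[:,0]-.535,P[:,1]-.018)
m=(abs(P[:,2]-.105)<.004)&(r<.056)&(r>.046)
e=P[m]; dd=e[:,:2]-c; an=np.arctan2(dd[:,1],dd[:,0]); b=(an*20/np.pi).astype(int)
E=np.array([e[b==k][np.argmax(np.hypot(*dd[b==k].T)),:2] for k in np.unique(b)])
q=least_squares(lambda q:np.hypot(*(E-q).T)-.0505,c,loss='soft_l1',f_scale=.001).x; print('grinder c',q,len(E))
m=(P[:,2]>.155)&(P[:,2]<.175)&(r<.045); e=P[m]; print('cap z',np.percentile(e[:,2],[5,50,95]))
dd=e[:,:2]-c; along=dd@d; ac=dd@n; print('cap along',along.min(),along.max(),'across',np.percentile(ac,[0,1,99,100]))
m=(e[:,2]>.164); 
f=cv2.imread('pics/w5.png'); cv2.imwrite('pics/c5z.png',cv2.resize(f[130:310,180:330],(666,600) if 0 else (500,600),interpolation=cv2.INTER_CUBIC))
```

```text
lugtip [394.42341479 256.30508793]
dot [392.74649006 240.70494443]
notch edge [392.75502671 250.42436184]
grinder c [0.53533952 0.01918315] 26
cap z [0.15966388 0.1699183  0.17140208]
cap along -0.03650394651635348 0.011802440561826236 across [-0.03250753 -0.03008243  0.03266637  0.03503354]
```

View pics/c5z.png

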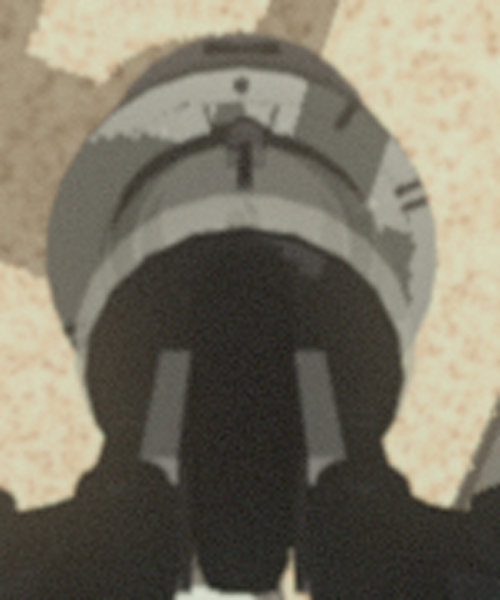

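Aligned laterally within about 0.5 mm. Along the bar it sits about 1.5 to 2 mm towards the robot, so I'll correct that and descend.

Emit:
{"fn": "jog_arm", "kwargs": {"steps": [{"dx": 0.03, "dy": 0.01, "dz": 0.0, "twist": 0.0}, {"dx": 0.03, "dy": 0.01, "dz": -0.1, "twist": 0.0}, {"dx": 0.03, "dy": 0.01, "dz": -0.2, "twist": 0.0}, {"dx": 0.03, "dy": 0.01, "dz": -0.2, "twist": 0.0}]}}

```text
t: 6.92
tool_pos: [0.5363, 0.0192, 0.1636]
tool_rot: [-0.461, 3.106, -0.002]
contact_force: [1.4, 0.6, -0.7]
opening: 0.0147
```

Emit:
{"fn": "jog_arm", "kwargs": {"steps": [{"dx": 0.0, "dy": 0.0, "dz": -0.06, "twist": 0.0}, {"dx": 0.0, "dy": 0.0, "dz": -0.12, "twist": 0.0}, {"dx": 0.0, "dy": 0.0, "dz": -0.12, "twist": 0.0}]}}

```text
t: 7.3
tool_pos: [0.536, 0.0193, 0.1559]
tool_rot: [-0.461, 3.106, -0.001]
contact_force: [-0.3, -0.3, -1.1]
opening: 0.0144
```

Emit:
{"fn": "jog_arm", "kwargs": {"steps": [{"dx": 0.0, "dy": 0.0, "dz": -0.05, "twist": 0.0}, {"dx": 0.0, "dy": 0.0, "dz": -0.1, "twist": 0.0}, {"dx": 0.0, "dy": 0.0, "dz": -0.1, "twist": 0.0}]}}

```text
t: 7.68
tool_pos: [0.5362, 0.0192, 0.1506]
tool_rot: [-0.461, 3.106, -0.002]
contact_force: [-1.5, -0.3, 4.0]
opening: 0.0148
```

Run:
```python
from h import *
o=ctrl.get_obs(); print(o['tool_pos'],o['tool_rot'],o['contact_force'],o['wrist_torque'],o['opening'])
im=grab('side','s6'); f=cv2.imread('pics/s6.png'); cv2.imwrite('pics/s6c.png',cv2.resize(f[145:225,149:229],(500,500),interpolation=cv2.INTER_CUBIC))
```

```text
[0.53620267 0.01918952 0.15058059] [-4.61360433e-01  3.10608549e+00 -1.53239736e-03] [-1.49484077 -0.32084261  4.02349403] [ 0.01500985  0.31603004 -0.00375982] 0.014812469176959457
```

View pics/s6c.png

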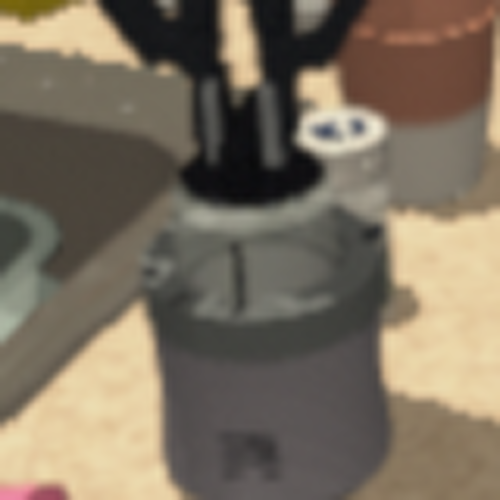

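The lid has dropped into the collar and the force at the bottom is 4 N up. I'll ease the x offset slightly and probe the floor.

Emit:
{"fn": "jog_arm", "kwargs": {"steps": [{"dx": -0.015, "dy": 0.0, "dz": -0.02, "twist": 0.0}, {"dx": -0.015, "dy": 0.0, "dz": -0.02, "twist": 0.0}]}}

```text
t: 7.98
tool_pos: [0.536, 0.0192, 0.1505]
tool_rot: [-0.461, 3.104, -0.002]
contact_force: [-1.8, 0.3, 4.9]
opening: 0.0145
```

Emit:
{"fn": "jog_arm", "kwargs": {"steps": [{"dx": -0.01, "dy": 0.0, "dz": 0.0, "twist": -0.5}, {"dx": -0.01, "dy": 0.0, "dz": 0.0, "twist": -1.0}, {"dx": -0.01, "dy": 0.0, "dz": 0.0, "twist": -1.0}]}}

```text
t: 8.35
tool_pos: [0.5358, 0.0187, 0.1505]
tool_rot: [-0.191, 3.131, -0.005]
contact_force: [0.7, -3.0, -0.2]
opening: 0.0146
```

Run:
```python
from h import *
o=ctrl.get_obs(); print(o['tool_pos'],o['tool_rot'],o['contact_force'],o['wrist_torque'],o['opening'])
r=o['tool_rot']; print('bar',2*np.degrees(np.arctan2(r[1],r[0]))%180-180)
```

```text
[0.53575756 0.01869989 0.1504891 ] [-0.19050282  3.13127614 -0.00462297] [ 0.71309825 -3.00776701 -0.17008076] [-0.36273713 -0.17672336  0.05554951] 0.014609424894878521
bar -173.0369790572894
```

Bar at 7.0° (10° turned) and the z torque is +0.056 N m, so the spring ring is engaged. I'll carry on.

Emit:
{"fn": "jog_arm", "kwargs": {"steps": [{"dx": 0.0, "dy": 0.0, "dz": 0.0, "twist": -0.6}, {"dx": 0.0, "dy": 0.0, "dz": 0.0, "twist": -1.2}, {"dx": 0.0, "dy": 0.0, "dz": 0.0, "twist": -1.7}, {"dx": 0.0, "dy": 0.0, "dz": 0.0, "twist": -1.7}]}}

```text
t: 8.85
tool_pos: [0.5358, 0.0183, 0.1505]
tool_rot: [0.271, 3.126, -0.007]
contact_force: [-0.1, -2.0, 1.3]
opening: 0.0146
```

```bash
cat > look.py <<'E'
from rim import *
import sys
t=sys.argv[1]
o=ctrl.get_obs(); print(o['tool_pos'],o['tool_rot'],o['contact_force'],o['wrist_torque'],o['opening'])
r=o['tool_rot']; print('bar',(2*np.degrees(np.arctan2(r[1],r[0]))+90)%180-90)
im=grab('wrist',t); f=cv2.imread(f'pics/{t}.png'); cv2.imwrite(f'pics/{t}z.png',cv2.resize(f[110:310,160:360],(600,600),interpolation=cv2.INTER_CUBIC))
E
python3 look.py w7
```

```text
[0.53580567 0.01830912 0.15048077] [ 0.27103887  3.12567673 -0.00720934] [-0.08345499 -1.97228169  1.28200327] [-0.51693085 -0.04128712  0.10940616] 0.014626662992094254
bar -9.911859736825363
```

View pics/w7z.png

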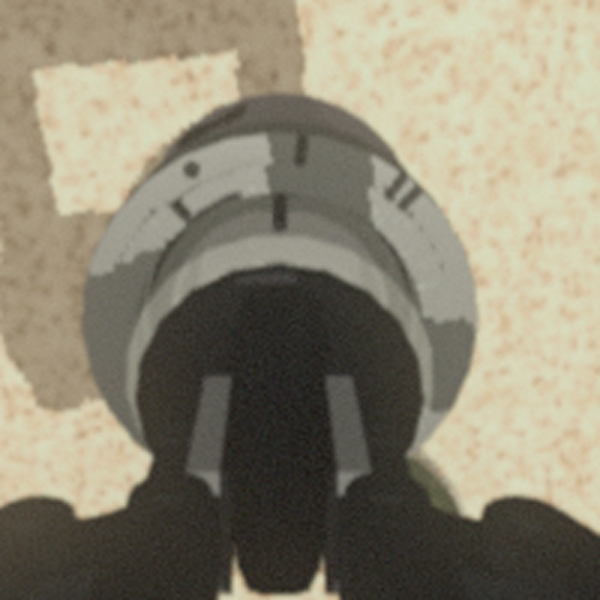

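The lug line at (280,213) is just short of the single pulse bar at (301,150), so about 6° remain. The torque of 0.109 N m fits.

Emit:
{"fn": "jog_arm", "kwargs": {"steps": [{"dx": 0.0, "dy": 0.01, "dz": 0.0, "twist": -0.4}, {"dx": 0.0, "dy": 0.01, "dz": 0.0, "twist": -0.65}, {"dx": 0.0, "dy": 0.01, "dz": 0.0, "twist": -0.65}, {"dx": 0.0, "dy": 0.01, "dz": 0.0, "twist": -0.65}]}}

```text
t: 9.4
tool_pos: [0.5358, 0.0187, 0.1505]
tool_rot: [0.445, 3.106, -0.008]
contact_force: [-1.0, -2.4, 1.5]
opening: 0.0143
```

```bash
python3 look.py w8; python3 -c "
from h import *
o=ctrl.get_obs(); print(o['t'],o['dq'])"
```

```text
[0.53580551 0.01868034 0.15046689] [ 0.44544397  3.10577706 -0.0082596 ] [-1.02233109 -2.43752049  1.46614442] [-0.53929064  0.02688741  0.11162846] 0.01433056192223852
bar -16.32389359237169
9.45 [-7.16927485e-04  6.59044099e-04 -1.07558185e-03  8.75046505e-05
 -1.16515502e-03  6.13380067e-03]
```

View pics/w8z.png

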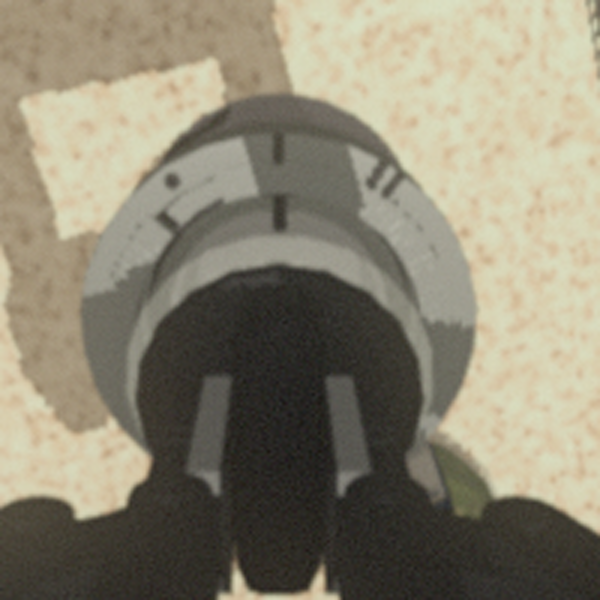

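The lug strip at (280,212) lines up with the single pulse bar at (279,148). The lid is captive and held, and the arm is still, so I'll hand in.

```bash
python3 -c "
from station import ctrl
print(ctrl.finish_job()); o=ctrl.get_obs(); print(o['t'],o['tool_pos'],o['wrist_torque'],o['opening'])"
```

```text
the job is handed in; nothing more can be done
None
the job is handed in; nothing more can be done
```

I lifted the lid off its post by the grip bar and lowered it into the collar with the lugs through the notches. I then turned it about 33° clockwise to the pulse mark and handed the job in at about 9.5 s, still gripping the lid at 60 N. No verdict is reported.

**Last checks:**
- **Turn:** the tool put the grip bar at -16.3°, against about -16.1° measured for the pulse mark. The wrist picture showed the lug lined up with the single bar.
- **Spring and motion:** the spring torque was 0.11 N m, well short of the lock, and the arm was still.
- **Grip:** the finger opening read 14.3 mm on the 16 mm bar.
- **Seating height:** the estimate came out about 0.9 mm above nominal (rim at about 92.8 mm instead of 92 mm), which is inside the allowed range.
- **Side load:** a small sideways force of 2–3 N remained while holding.

I saw no contact with the other things, but I took no final picture to confirm that none had moved.

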